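# Balance two tube carriers on a pivoting bar

### The job

Hang the two matching small tube carriers (the ones with capped tubes in their cups) on the balance bar, one over the seat on the left and one over the seat on the right, so that the bar comes level with both hanging upright and free. The third, bigger carrier with empty cups is not of the pair and is not wanted on the bar.

Things in the scene. Friction and masses are not known exactly. Their poses are not given: they have to be found in the camera images.
- carrier_a_tab (a point): One of two identical small tube carriers, 97 x 24 x 122 mm (x, y, z), 0.12 kg. Point: centre of its upright dark grey grip tab (10 mm thick along y, 36 wide, 48 high), 102 mm above the underside. The tab stands on a steel yoke; two cups with capped tubes hang at +x and -x, caps 28 mm or more from the tab's centre. Starts upright, y axis within 25 degrees of world y.
- carrier_b_tab (a point): The other small carrier, same shape and point. The yoke's flat underside, 32 mm below the point, is what rests on the bar; the slot under it is 46 mm wide along x, open at both y ends and below, so it is lowered over the bar with its y along the bar, either way round. A bigger carrier (157 mm high, wide empty cups) standing near is not to be hung.
- seat_left (a point): Centre of the left seat (+y side) on the top face of the balance bar, 85 mm from the pivot. The bar is a flat aluminium strip 24 mm wide, 220 long, on a grey stand with a round foot; its top is 153 mm above the worktop when level. The seat lies between two cross ridges 5 mm high, 44 mm apart. Axes: y along the bar, z up from its top.
- seat_right (a point): Centre of the right seat (-y side), same shape, 170 mm from the left one. The bar pivots about its middle, damped and lightly spring-centred: level when empty; one carrier tips it up to 8.6 degrees (seats sink or rise 13 mm); a raised seat yields to a light push; equal carriers on both sides level it in about 2 s. A centrifuge with open lid, 240 mm high, stands just right of the bar: bring carriers in from the robot's side, not across it.

How it is judged (in metres and radians):
At the end, for the whole second after the job is handed in: One small carrier hangs over each seat of the bar: tab centre within 20 mm (horizontally) of the seat's centre and 22 to 42 mm above it, carrier upright within 11 degrees, and the bar level within 4 degrees, for a second after the program ends (((horizontal distance between carrier_a_tab and seat_left below 0.02 m and z of carrier_a_tab in the frame of seat_left between 0.022 and 0.042 m and angle between each of carrier_a_tab, carrier_b_tab's own z axis and vertical below 0.2 rad and horizontal distance between carrier_b_tab and seat_right below 0.02 m and z of carrier_b_tab in the frame of seat_right between 0.022 and 0.042 m) or (horizontal distance between carrier_a_tab and seat_right below 0.02 m and z of carrier_a_tab in the frame of seat_right between 0.022 and 0.042 m and angle between each of carrier_a_tab, carrier_b_tab's own z axis and vertical below 0.2 rad and horizontal distance between carrier_b_tab and seat_left below 0.02 m and z of carrier_b_tab in the frame of seat_left between 0.022 and 0.042 m)) and angle between seat_left's own z axis and vertical below 0.07 rad); the robot touches nothing.
It also fails if it takes over 72 s, if anything falls off the work surface, if the arm or the gripper's body presses on something with over 40 N, if the wrist force passes 120 N, or if a joint passes its speed limit or range.

### The arm

A 7-joint arm with a two-finger parallel gripper is mounted at the origin on a cart in front of the work surface, level with it; the furniture and walls round the work are solid. World frame = base frame: x ahead of the robot, y to its left, z up, the work surface at z = 0. Lengths are in mm, angles in rad, forces in N, time in s.
With the tool pointing down it reaches from about 400 to 900 mm from the base axis. Payload 5.5 kg.
Tool frame: the origin (TCP) lies at the very end of the fingers, on their centre line; the grasp point (between the pads) lies 19 mm behind it; z points along the fingers, x is the direction in which the jaws open and shut, and the axes are right-handed (so a half turn about z gives the same grasp; the last joint's range is limited). The gripper opens to 85 mm and grips with 20 to 120 N. Pads are 22 mm wide; open, the fingers measure 114 mm over their backs; the gripper's body (76 mm by 85 mm) begins 54 mm behind the grasp point. The pads swing forward as they close: fully open they stand 13 mm farther back than shut.
Start: joints at [-0.852, 0.501, -0.427, 1.55, 0.221, 1.138, -0.21], TCP at [286.082, 583.658, 231.31] pointing down, gripper open.
Joint ranges: [-2.88, 2.88], [-0.31, 2.03], [-1.54, 1.56], [0.2, 2.42], [-1.41, 4.55], [0.19, 2.02], [-2.57, 2.57]. Speed limits (rad/s): [2.57, 2.57, 3.14, 3.14, 3.14, 3.14, 3.14].

### API

Orientations are given as a unit quaternion [x, y, z, w].
In Python, from plant import robot gives the robot as it stands.
- The arm moves only by the shell command python3 -m inch 'ROWS'. ROWS is JSON, a list of rows, each a list of 3 entries, a list of its own where there are three numbers: the shift along the tool's x, y, z in cm, then the turn, a rotation vector about the tool's x, y, z in rad, then the closure, from 0 (fully open) to 1 (shut). A call has 1 to 8 rows; each row is the pose to reach, as a shift and turn from the pose commanded when the call began, along the tool's axes at that moment; what a row does not reach only later rows make up. A row lasts 1/8 s, in which the tool goes at most 62.5 mm and 10.7 degrees, less where a joint would pass 70% of its speed; a pose out of reach is approached as far as the arm can. A call with a gripper value outside its range is refused whole. The fingers move at their own pace and stop on an object; the grip force is fixed at half the most. Time passes only in rows, so rows that repeat a pose let the fingers close. It gives the time, the measured TCP pose, the force and the opening at its end, in the units of the state.
- robot.sense(): the state, without advancing time (a new reading comes with each control period).
- robot.grab_frame(name): name is "scene" or "top" or "wrist"; returns the picture (384x512x3 uint8, blue, green, red); there is no depth.
- robot.get_calibration(name): a dict with "mtx" (3x3 intrinsics, pixels), "rvec" (rotation vector, rad) and "tvec" (3), from world to camera coordinates, as OpenCV has them; the wrist camera has in their place "T_tool_cam" (4x4, takes a point from camera to tool coordinates, whose origin is the TCP and whose axes are the tool frame's). Camera axes: x right, y down, z forward; pixel columns grow to the right and rows downward; lengths in mm; the calibration is good to about 2 mm. A picture is of the moment at which its call begins: read the wrist's pose just before it. get_calibration takes no time and is no camera call.
- robot.hand_in(): hands the job in, once; it reports no verdict.
Trained networks look in the newest picture that a camera, given by its name, has taken for a name from the list of things; names that differ only in an ending like _2 or _b are one class to them, and where a whole thing is asked for, a point or a joint stands for the part that bears it (a point fixed in the world has none). Each returns a list of dicts, best first, with "score" (0 to 1); they miss things now and then, are a little off and sometimes report something else, mostly with a low value. They report only what shows in the picture. A call takes as long as a camera call.
- robot.recognise(name, camera): "pixel" ([column, row] in pixels, amid what is visible of it).
- robot.outline_of(name, camera): "pixels" (384x512 bool, what is visible of it) and "pixel" ([column, row] in pixels, amid what is visible of it).
- robot.place_of(name, camera): "pixel" ([column, row] in pixels: a listed point, or the origin of a listed thing).
The state is a dict: "clock": time; "q": joint angles; "qvel": joint speeds; "joint_efforts": joint torques, N m; "position": TCP position; "ee_rot": TCP orientation; "contact_force": force on the tool from outside, world axes, zero at the start; "moment": the same for the moment, N m; "width": finger opening in mm.
Only numpy, scipy, OpenCV 4.12 (cv2) and the standard library are available. Lean on these libraries where they do the work, as an engineer would, in place of code of your own. Each camera call takes 0.05 s, during which the arm holds its last target. There are 200 camera calls.

## Working session

There is one attempt and no reset: what is moved stays moved. The work goes in short steps, Python scripts to look and compute and a shell command to move; the robot and the scene stay as the last step left them, time stands still between calls to the robot, and variables do not carry over. Pictures are saved under pics/ and viewed, about 8 in all and at most 12, crops included, and the job is handed in when it is done.

```bash
mkdir -p pics; ls
cat > h.py <<'E'
import numpy as np, cv2
from scipy.spatial.transform import Rotation as R
from plant import robot
def cam(n):
    c=robot.get_calibration(n); K=np.array(c["mtx"],float)
    if "T_tool_cam" in c:
        s=robot.sense(); T=np.eye(4); T[:3,:3]=R.from_quat(s["ee_rot"]).as_matrix(); T[:3,3]=s["position"]
        M=T@np.array(c["T_tool_cam"]); return K,M[:3,:3],M[:3,3]
    Rm=R.from_rotvec(np.ravel(c["rvec"])).as_matrix(); return K,Rm.T,-Rm.T@np.ravel(c["tvec"])
def ray(C,p):
    K,Rw,o=C; d=Rw@np.linalg.solve(K,[p[0],p[1],1]); return o,d/np.linalg.norm(d)
def atz(C,p,z):
    o,d=ray(C,p); return o+d*(z-o[2])/d[2]
def proj(C,X):
    K,Rw,o=C; v=K@(Rw.T@(np.asarray(X,float)-o)); return v[:2]/v[2]
def tri(rs):
    A=0;b=0
    for o,d in rs:
        P=np.eye(3)-np.outer(d,d); A=A+P; b=b+P@o
    return np.linalg.solve(A,b)
E
python3 - <<'E'
from h import *
np.set_printoptions(precision=1,suppress=True)
ims=[]
for n in ("scene","top"):
    im=robot.grab_frame(n); ims.append(im); C=cam(n); print(n,C[2])
    for t,z in(("carrier_a_tab",102),("seat_left",153),("seat_right",153)):
        for r in robot.place_of(t,n)[:4]: print(t,round(r["score"],2),np.array(r["pixel"]),atz(C,r["pixel"],z))
cv2.imwrite("pics/scene.png",ims[0]);cv2.imwrite("pics/top.png",ims[1])
s=robot.sense();print(s); print(R.from_quat(s["ee_rot"]).as_matrix())
E
```

```text
pics
scene [ 233.8 -592.5 1007.5]
carrier_a_tab 0.64 [260.6 299. ] [ 434.2 -231.1  102. ]
seat_left 0.77 [233.2 139.5] [567.8 246.5 153. ]
seat_right 0.71 [265.  170.6] [600.5  92.2 153. ]
top [ 424.3   17.9 1112.1]
carrier_a_tab 0.79 [366.2 234.8] [ 435.8 -235.5  102. ]
seat_left 0.76 [164.7 174.1] [578.6 252.9 153. ]
seat_left 0.61 [367.6 237.3] [ 429.4 -225.8  153. ]
seat_right 0.71 [234.6 166.4] [597.1  85.8 153. ]
{'clock': 0.4, 'q': array([-0.9,  0.5, -0.4,  1.6,  0.2,  1.1, -0.2]), 'qvel': array([ 0., -0.,  0., -0.,  0.,  0., -0.]), 'joint_efforts': array([  0. , -56.9,  -5.8, -28.1,   0. ,   0. ,   0. ]), 'position': array([286.1, 583.6, 231.2]), 'ee_rot': array([ 0.8,  0.5, -0. ,  0. ]), 'contact_force': array([0.7, 0. , 0.3]), 'moment': array([-0. ,  0. , -0.1]), 'width': 85.18822378153726}
[[ 0.4  0.9 -0. ]
 [ 0.9 -0.4 -0. ]
 [-0.  -0.  -1. ]]
```

View pics/scene.png

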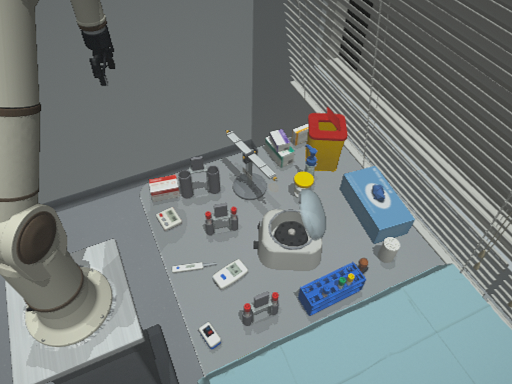

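View pics/top.png

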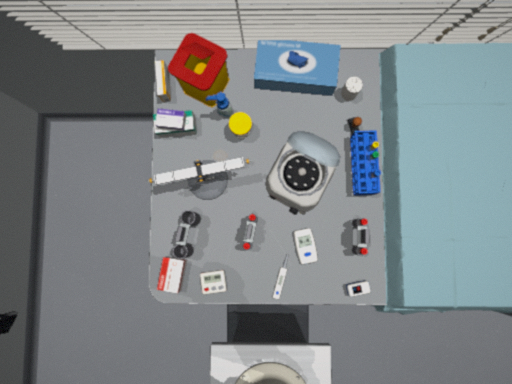

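The scene picture shows the small carriers with red caps, with tabs at about (221,212) and (261,299). The big dark one is at (198,165). In the top picture they are at (250,232), (362,237) and (185,235), and the bar runs from (150,181) to (250,161). Next I triangulate the red caps and the seats.

Run:
```python
from h import *
np.set_printoptions(precision=1,suppress=True)
win={"scene":[(200,200,245,240),(238,288,285,328)],"top":[(238,208,262,255),(350,215,374,260)]}
caps={}
for n in win:
    im=cv2.imread(f"pics/{n}.png").astype(int)
    m=((im[...,2]>110)&(im[...,1]<70)&(im[...,0]<80)).astype(np.uint8)
    for i,(a,b,c,d) in enumerate(win[n]):
        k,l,st,ce=cv2.connectedComponentsWithStats(m[b:d,a:c])
        o=np.argsort(-st[1:,4])[:2]+1
        caps[n,i]=[ce[j]+[a,b] for j in o]; print(n,i,st[o,4],caps[n,i])
Cs,Ct=cam("scene"),cam("top")
for i in (0,1):
    P=[]
    for p in caps["scene",i]:
        best=min(caps["top",i],key=lambda q: np.linalg.norm(tri([ray(Cs,p),ray(Ct,q)])-atz(Cs,p,75)))
        X=tri([ray(Cs,p),ray(Ct,best)]);P.append(X);print(i,X,proj(Cs,X)-p,proj(Ct,X)-best)
    d=P[0]-P[1]; print("mid",(P[0]+P[1])/2,"len",np.linalg.norm(d),"yaw of x axis",np.degrees(np.arctan2(d[1],d[0])))
print("seatL",tri([ray(Cs,[233.2,139.5]),ray(Ct,[164.7,174.1])]),"seatR",tri([ray(Cs,[265,170.6]),ray(Ct,[234.6,166.4])]))
for n in win:
    C=cam(n)
    robot.grab_frame(n)
    for t in("carrier_a_tab","carrier_b_tab"):
        for r in robot.recognise(t,n)[:4]: print(n,t,round(r["score"],2),np.array(r["pixel"]))
a=cv2.imread("pics/scene.png")[110:250,170:310];b=cv2.imread("pics/top.png")[140:260,145:265]
cv2.imwrite("pics/c.png",np.hstack([cv2.resize(a,(400,400),interpolation=2),cv2.resize(b,(400,400),interpolation=2)]))
```

```text
scene 0 [20 19] [array([207.9, 214.1]), array([233.5, 209.4])]
scene 1 [33 31] [array([247.2, 307. ]), array([274.8, 295.7])]
top 0 [35 33] [array([246.2, 245.6]), array([251.8, 217.5])]
top 1 [30 29] [array([363.4, 221.2]), array([363.3, 250.7])]
0 [409.5  59.3  92.2] [-0.4  0. ] [ 0.1 -0.4]
0 [480.   45.5  92. ] [-0.7  0.1] [ 0.2 -0.7]
mid [444.7  52.4  92.1] len 71.9075888367043 yaw of x axis 168.8913364175946
1 [ 398. -231.   90.] [-0.6  0.1] [ 0.2 -0.6]
1 [ 470.6 -232.8   90.3] [-0.4  0.1] [ 0.1 -0.4]
mid [ 434.3 -231.9   90.2] len 72.7017956832189 yaw of x axis 178.59722533560617
seatL [576.4 256.9 141.5] seatR [596.   85.  162.2]
scene carrier_a_tab 0.78 [257.8 306. ]
scene carrier_b_tab 0.7 [217.6 217. ]
top carrier_a_tab 0.83 [362.4 236.1]
top carrier_b_tab 0.76 [251.5 230.3]
```

View pics/c.png

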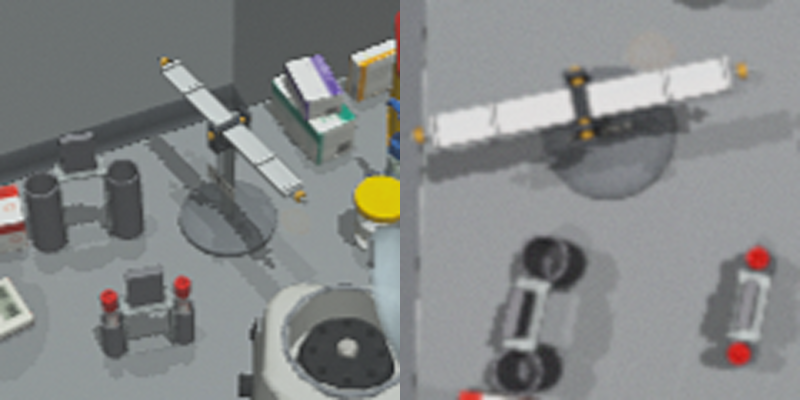

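```bash
cat >> h.py <<'E'
def go(p,yaw):
    "shift cm / turn about tool axes to put TCP at p, pointing down, tool x at yaw deg (mod 180)"
    s=robot.sense(); M=R.from_quat(s["ee_rot"]); cur=np.degrees(np.arctan2(*M.as_matrix()[[1,0],0]))
    yaw=cur+(yaw-cur+90)%180-90; a=np.radians(yaw); c,sn=np.cos(a),np.sin(a)
    G=np.array([[c,sn,0],[sn,-c,0],[0,0,-1.]])
    print("cur yaw %.1f pos"%cur,np.round(s["position"],1),"shift cm",np.round(M.inv().apply(np.array(p)-s["position"])/10,2),"turn",np.round((M.inv()*R.from_matrix(G)).as_rotvec(),3))
E
python3 - <<'E'
from h import *
np.set_printoptions(precision=1,suppress=True)
C=cam("top")
a=atz(C,[150.9,180.5],150);b=atz(C,[247.3,161],150);d=a-b
print(a,b,np.linalg.norm(d),np.degrees(np.arctan2(-d[0],d[1])))
print(robot.get_calibration("wrist"))
go([445,52,300],78.9)
go([400,52,300],78.9)
E
```

```text
[563.6 286.5 150. ] [610.7  55.7 150. ] 235.54979414399253 11.540126904164408
{'mtx': array([[273.2,   0. , 254.1],
       [  0. , 273.2, 193.2],
       [  0. ,   0. ,   1. ]]), 'T_tool_cam': array([[   1. ,    0. ,    0. ,   -0.5],
       [  -0. ,    0.9,    0.3,  -81.7],
       [  -0. ,   -0.3,    0.9, -142. ],
       [   0. ,    0. ,    0. ,    1. ]])}
cur yaw 63.9 pos [286.1 583.7 231.3] shift cm [-40.7  37.7  -6.9] turn [-0.  -0.  -0.3]
cur yaw 63.9 pos [286.1 583.7 231.3] shift cm [-42.7  33.6  -6.9] turn [-0.  -0.  -0.3]
```

```bash
python3 -m inch '[[[0,0,-7],[0,0,0],0],[[-10,8,-7],[0,0,-0.1],0],[[-15,12,-7],[0,0,-0.2],0],[[-20,16,-7],[0,0,-0.26],0],[[-25,20,-7],[0,0,-0.26],0],[[-30,24,-7],[0,0,-0.26],0],[[-35,28,-7],[0,0,-0.26],0],[[-42.7,33.6,-7],[0,0,-0.26],0]]'
python3 - <<'E'
from h import *
go([425,52,300],78.9)
E
```

```text
clock: 1.7
position: [379.9, 154.5, 301.7]
ee_rot: [0.773, 0.635, 0.001, 0.0]
contact_force: [1.0, -0.0, 0.7]
width: 85.3
cur yaw 78.8 pos [379.9 154.5 301.7] shift cm [-9.17  6.42  0.18] turn [ 0.002 -0.001 -0.002]
```

```bash
python3 -m inch '[[[-5,3.5,0],[0,0,0],0],[[-9.2,6.4,0],[0,0,0],0],[[-9.2,6.4,0],[0,0,0],0],[[-9.2,6.4,0],[0,0,0],0],[[-9.2,6.4,0],[0,0,0],0]]'
python3 - <<'E'
from h import *
np.set_printoptions(precision=1,suppress=True)
C=cam("wrist"); im=robot.grab_frame("wrist"); cv2.imwrite("pics/w1.png",im)
for t,z in(("carrier_a_tab",102),("seat_left",153),("seat_right",153)):
    for r in robot.place_of(t,"wrist")[:3]: print(t,round(r["score"],2),np.array(r["pixel"]),atz(C,r["pixel"],z))
go([445,52,300],78.9)
m=((im[...,2]>110)&(im[...,1]<70)&(im[...,0]<80)).astype(np.uint8)
k,l,st,ce=cv2.connectedComponentsWithStats(m)
P=[(st[j,4],ce[j],atz(C,ce[j],92)) for j in range(1,k) if st[j,4]>60]
for p in P: print(*p)
E
```

```text
clock: 2.33
position: [424.0, 55.2, 301.2]
ee_rot: [0.772, 0.636, 0.0, -0.0]
contact_force: [-0.5, 0.5, 0.0]
width: 85.4
carrier_a_tab 0.84 [ 46.4 219.2] [ 438.8 -236.1  102. ]
carrier_a_tab 0.52 [253.6 185.6] [445.9  49.8 102. ]
seat_left 0.92 [437.1 265.1] [574.1 254.8 153. ]
seat_right 0.58 [307.5 302.5] [599.3  91.  153. ]
cur yaw 78.9 pos [424.2  54.6 301.2] shift cm [0.1 2.1 0.1] turn [ 0. -0. -0.]
675 [406.3  68.4] [341.8 253.1  92. ]
106 [256.4 157. ] [411.4  60.2  92. ]
102 [ 42.6 189.3] [ 399.5 -231.2   92. ]
95 [256.2 209. ] [482.8  46.3  92. ]
83 [ 63.1 237.4] [ 472.8 -233.7   92. ]
```

View pics/w1.png

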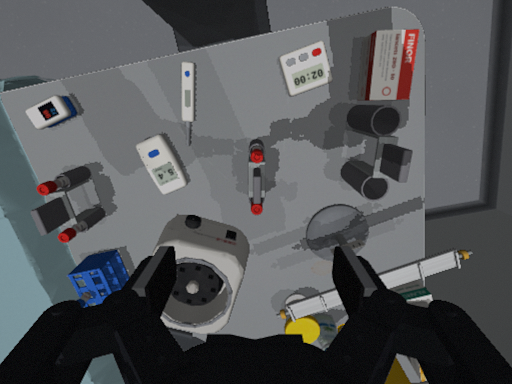

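The wrist picture shows carrier 0 centred at (256,183), well aligned with the jaws. Its caps agree with the triangulation, so I descend on the tab.

```bash
python3 -m inch '[[[0.2,2.2,5],[0,0,0],0],[[0.2,2.2,10],[0,0,0],0],[[0.2,2.2,15],[0,0,0],0],[[0.2,2.2,19],[0,0,0],0],[[0.2,2.2,21.2],[0,0,0],0],[[0.2,2.2,21.2],[0,0,0],0],[[0.2,2.2,21.2],[0,0,0],0]]'
python3 - <<'E'
from h import *
np.set_printoptions(precision=1,suppress=True)
C=cam("wrist"); im=robot.grab_frame("wrist"); cv2.imwrite("pics/w2.png",im)
for r in robot.place_of("carrier_a_tab","wrist")[:3]: print(round(r["score"],2),np.array(r["pixel"]),atz(C,r["pixel"],102))
m=((im[...,2]>110)&(im[...,1]<70)&(im[...,0]<80)).astype(np.uint8)
k,l,st,ce=cv2.connectedComponentsWithStats(m)
for j in range(1,k):
    if st[j,4]>60: print(st[j,4],ce[j],atz(C,ce[j],92))
go([446,52.5,88],78.9)
E
```

```text
clock: 3.4
position: [447.1, 51.8, 90.0]
ee_rot: [0.773, 0.635, 0.001, 0.0]
contact_force: [-0.7, 0.5, 0.6]
width: 85.2
594 [257.  188.5] [410.6  60.1  92. ]
110 [255.2 305.6] [486.1  44.3  92. ]
cur yaw 78.8 pos [447.5  51.7  90.4] shift cm [ 0.1 -0.2  0.2] turn [ 0. -0. -0.]
```

View pics/w2.png

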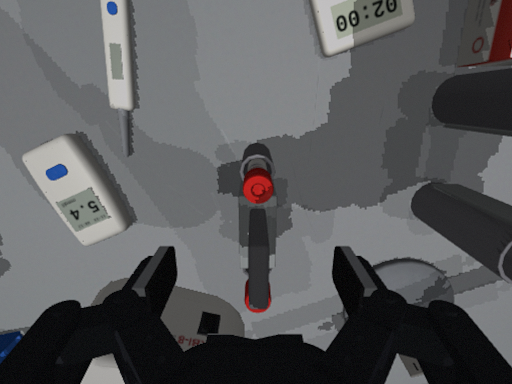

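The tab, at (258,255), is centred between the open fingers. I close and lift.

```bash
python3 -m inch '[[[0,0,0.2],[0,0,0],1],[[0,0,0.2],[0,0,0],1],[[0,0,0.2],[0,0,0],1],[[0,0,0.2],[0,0,0],1],[[0,0,0.2],[0,0,0],1],[[0,0,0.2],[0,0,0],1],[[0,0,0.2],[0,0,0],1],[[0,0,0.2],[0,0,0],1]]' && python3 -m inch '[[[0,0,-1],[0,0,0],1],[[0,0,-5],[0,0,0],1],[[0,0,-10],[0,0,0],1],[[0,0,-15],[0,0,0],1],[[0,0,-20],[0,0,0],1],[[0,0,-22],[0,0,0],1],[[0,0,-22],[0,0,0],1],[[0,0,-22],[0,0,0],1]]'
python3 - <<'E'
from h import *
np.set_printoptions(precision=1,suppress=True)
C=cam("wrist"); im=robot.grab_frame("wrist"); cv2.imwrite("pics/w3.png",im)
for t,z in(("carrier_a_tab",102),("seat_left",153),("seat_right",153)):
    for r in robot.place_of(t,"wrist")[:3]: print(t,round(r["score"],2),np.array(r["pixel"]),atz(C,r["pixel"],z))
go([480,200,310],78.9)
E
```

```text
clock: 4.5
position: [446.4, 51.5, 87.2]
ee_rot: [0.773, 0.635, 0.0, -0.0]
contact_force: [-0.7, 0.1, 0.7]
width: 9.4
clock: 5.5
position: [445.4, 51.2, 306.1]
ee_rot: [0.773, 0.635, -0.001, -0.001]
contact_force: [-0.2, -0.3, -1.7]
width: 8.8
carrier_a_tab 0.98 [ 43.9 198.7] [ 431.7 -235.   102. ]
seat_left 0.97 [437.  247.9] [574.4 252.7 153. ]
seat_right 0.78 [306.8 290.9] [606.1  88.4 153. ]
cur yaw 78.8 pos [445.6  51.3 305.9] shift cm [15.3  0.5 -0.4] turn [-0.  0. -0.]
```

```bash
python3 - <<'E'
from h import *
go([500,235,306],101)
E
python3 -m inch '[[[5,0,0],[0,0,-0.1],1],[[9,0.5,0],[0,0,-0.2],1],[[13,1,0],[0,0,-0.3],1],[[16,1.3,0],[0,0,-0.387],1],[[19,1.8,0],[0,0,-0.387],1],[[19,1.8,0],[0,0,-0.387],1],[[19,1.8,0],[0,0,-0.387],1],[[19,1.8,0],[0,0,-0.387],1]]'
python3 - <<'E'
from h import *
np.set_printoptions(precision=1,suppress=True)
C=cam("wrist"); im=robot.grab_frame("wrist"); cv2.imwrite("pics/w3.png",im)
for t,z in(("seat_left",153),("seat_right",153)):
    for r in robot.place_of(t,"wrist")[:3]: print(t,round(r["score"],2),np.array(r["pixel"]),atz(C,r["pixel"],z))
go([574.5,253.5,306],101)
E
```

```text
cur yaw 78.8 pos [445.6  51.3 305.9] shift cm [19.08  1.76 -0.03] turn [-0.003  0.    -0.388]
clock: 6.7
position: [500.9, 232.9, 306.9]
ee_rot: [0.637, 0.771, -0.0, 0.0]
contact_force: [-0.7, -0.6, -2.0]
width: 9.1
seat_left 0.93 [262.7 235.7] [569.3 256.  153. ]
seat_right 0.89 [122.3 240.3] [607.7  90.  153. ]
cur yaw 100.9 pos [501.  233.4 307.3] shift cm [0.6 7.6 0.1] turn [ 0.  0. -0.]
```

View pics/w3.png

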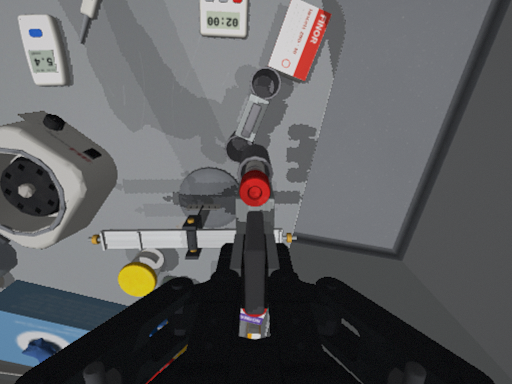

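Run:
```python
from h import *
np.set_printoptions(precision=1,suppress=True)
im=cv2.imread("pics/w3.png"); C=cam("wrist")
h=cv2.cvtColor(im,cv2.COLOR_BGR2HSV)
m=cv2.inRange(h,(10,130,100),(25,255,255)); m[:215]=0; m[255:]=0
k,l,st,ce=cv2.connectedComponentsWithStats(m)
for j in range(1,k):
    if st[j,4]>8: print(st[j],ce[j],atz(C,ce[j],150))
w=((h[...,1]<40)&(h[...,2]>170)).astype(np.uint8);w[:225]=0;w[255:]=0;w[:,:90]=0;w[:,245:]=0
ys,xs=np.nonzero(w); 
pts=np.array([atz(C,p,153) for p in zip(xs,ys)]); c=np.median(pts,0); 
f=cv2.fitLine(pts[:,:2].astype(np.float32),cv2.DIST_HUBER,0,.01,.01).ravel();print("line",f,np.degrees(np.arctan2(f[1],f[0])))
print("gray row", im[236:243,95:190].mean(axis=(0,2)).astype(int))
```

```text
[188 220   6   4  19] [190.3 221.2] [568.7 168.1 150. ]
[287 234   5   8  37] [288.8 237.6] [567.8 289.  150. ]
[ 92 236   5   8  35] [ 93.9 239.5] [615.6  55.  150. ]
[190 250   6   2  10] [192.5 250.5] [607.9 175.4 150. ]
line [  0.2  -1.  596.5 142.6] -77.29561
gray row [112  71  64  88 100 146 190 159  82  80 150 200 195 194 194 194 194 194
 195 195 195 195 194 195 195 195 195 194 195 194 195 195 195 194 195 195
 195 195 195 195 196 193 194 193 142  74 141 200 197 197 196 196 196 197
 197 197 197 197 197 197 198 197 197 198 198 198 198 198 198 198 198 198
 199 198 199 199 199 199 199 200 200 200 199 200 199 195 189 185 186 186
 190 165  69  57  63]
```

Tips, pins, line fit and the network agree: bar centre about (589.5,172), yaw 11.7°, left seat (572.5,255), right seat (606.7,88.5). I move over the left seat and lower.

```bash
python3 - <<'E'
from h import *
go([572.5,255,306],101.6)
E
python3 -m inch '[[[0.4,4,0],[0,0,-0.01],1],[[0.7,7.45,0],[0,0,-0.01],1],[[0.7,7.45,0],[0,0,-0.01],1],[[0.7,7.45,0],[0,0,-0.01],1],[[0.7,7.45,0],[0,0,-0.01],1],[[0.7,7.45,0],[0,0,-0.01],1]]'
python3 - <<'E'
from h import *
go([572.5,255,175],101.6)
C=cam("wrist"); im=robot.grab_frame("wrist"); cv2.imwrite("pics/w4.png",im)
a=robot.grab_frame("scene"); b=robot.grab_frame("top")
a=cv2.resize(a[80:230,150:300],(400,400),interpolation=2);b=cv2.resize(b[100:250,120:270],(400,400),interpolation=2)
cv2.imwrite("pics/c4.png",np.hstack([a,b]))
E
```

```text
cur yaw 100.9 pos [501.  233.4 307.3] shift cm [0.77 7.43 0.13] turn [ 0.     0.    -0.012]
clock: 7.6
position: [572.3, 255.2, 307.7]
ee_rot: [0.632, 0.775, 0.0, 0.0]
contact_force: [-0.7, 0.1, -0.8]
width: 9.2
cur yaw 101.5 pos [572.3 255.2 307.7] shift cm [-2.000e-02  1.000e-02  1.327e+01] turn [ 0.     0.    -0.001]
```

View pics/w4.png

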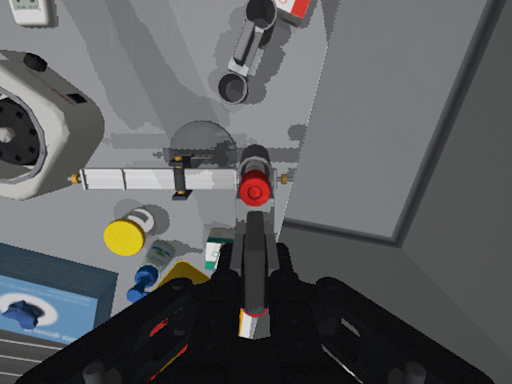

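The bar lies across at row 179, tips at (75,179) and (284,179), and the carrier is over the left seat. I check this numerically, then lower.

```bash
python3 - <<'E'
from h import *
C=cam("wrist")
a=atz(C,[284,179],150);b=atz(C,[75,179],150);print(a,b,(a+b)/2)
u=(a-b)/np.linalg.norm(a-b); print("L",(a+b)/2+85*u,"R",(a+b)/2-85*u)
E
python3 -m inch '[[[0,0,4],[0,0,0],1],[[0,0,8],[0,0,0],1],[[0,0,11],[0,0,0],1],[[0,0,12.5],[0,0,0],1],[[0,0,12.5],[0,0,0],1],[[0,0,12.5],[0,0,0],1]]'
```

```text
[567.63677056 288.38124547 150.        ] [615.28777925  55.64209761 150.        ] [591.4622749  172.01167154 150.        ]
L [574.41304693 255.28425902 150.        ] R [608.51150287  88.73908406 150.        ]
clock: 8.5
position: [573.8, 255.9, 183.7]
ee_rot: [0.633, 0.775, 0.001, 0.0]
contact_force: [-0.0, -0.6, -1.1]
width: 9.3
```

```bash
python3 -m inch '[[[0,0,0.8],[0,0,0],1],[[0,0,1.4],[0,0,0],1],[[0,0,1.4],[0,0,0],1],[[0,0,1.4],[0,0,0],1]]'; python3 -m inch '[[[0,0,0.4],[0,0,0],1],[[0,0,0.8],[0,0,0],1],[[0,0,0.8],[0,0,0],1],[[0,0,0.8],[0,0,0],1]]'
python3 - <<'E'
from h import *
robot.grab_frame("wrist")
a=robot.grab_frame("scene"); b=robot.grab_frame("wrist")
a=cv2.resize(a[80:230,150:300],(400,400),interpolation=2);b=cv2.resize(b[90:384,110:404],(400,400),interpolation=2)
cv2.imwrite("pics/c5.png",np.hstack([a,b]))
E
```

```text
clock: 9.0
position: [572.7, 255.2, 168.1]
ee_rot: [0.633, 0.775, -0.0, -0.0]
contact_force: [0.6, -0.5, -1.3]
width: 9.2
clock: 9.5
position: [572.7, 255.2, 160.0]
ee_rot: [0.633, 0.775, -0.0, -0.0]
contact_force: [-0.2, 0.5, -0.4]
width: 9.4
```

View pics/c5.png

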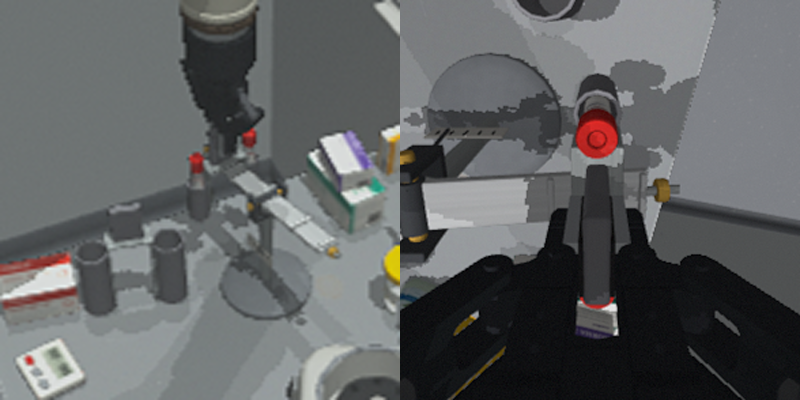

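The carrier straddles the bar centred between the ridges, at about 553 and 640 in the crop, and the bar has tipped. I release and go up.

```bash
python3 -m inch '[[[0,0,0.2],[0,0,0],0.8],[[0,0,0.2],[0,0,0],0.6],[[0,0,0.2],[0,0,0],0.5],[[0,0,0.2],[0,0,0],0.5],[[0,0,0.2],[0,0,0],0.5],[[0,0,0.2],[0,0,0],0.5]]'; python3 -m inch '[[[0,0,-2],[0,0,0],0.5],[[0,0,-5],[0,0,0],0.5],[[0,0,-10],[0,0,0],0.5],[[0,0,-15],[0,0,0],0.5],[[0,-5,-18],[0,0,0],0.5],[[0,-8,-18],[0,0,0],0.4],[[0,-8,-18],[0,0,0],0],[[0,-8,-18],[0,0,0],0]]'
python3 - <<'E'
from h import *
np.set_printoptions(precision=1,suppress=True)
a=robot.grab_frame("scene"); b=robot.grab_frame("wrist")
C=cam("wrist")
for t,z in(("carrier_a_tab",172),("seat_right",166)):
    for r in robot.place_of(t,"wrist")[:3]: print(t,round(r["score"],2),np.array(r["pixel"]),atz(C,r["pixel"],z))
a=cv2.resize(a[80:230,150:300],(400,400),interpolation=2);b=cv2.resize(b[90:384,70:364],(400,400),interpolation=2)
cv2.imwrite("pics/c6.png",np.hstack([a,b]))
go([420,70,320],88.6)
E
```

```text
clock: 10.4
position: [572.8, 255.3, 158.2]
ee_rot: [0.633, 0.775, -0.0, -0.0]
contact_force: [-0.3, -0.5, -0.5]
width: 42.5
clock: 11.4
position: [495.1, 239.3, 339.3]
ee_rot: [0.633, 0.774, 0.001, 0.001]
contact_force: [1.1, 0.9, 0.5]
width: 84.3
seat_right 0.83 [122.3 232.4] [603.9  89.4 166. ]
cur yaw 101.5 pos [495.  239.2 337.8] shift cm [-15.1 -10.7   1.8] turn [-0.   0.   0.2]
```

View pics/c6.png

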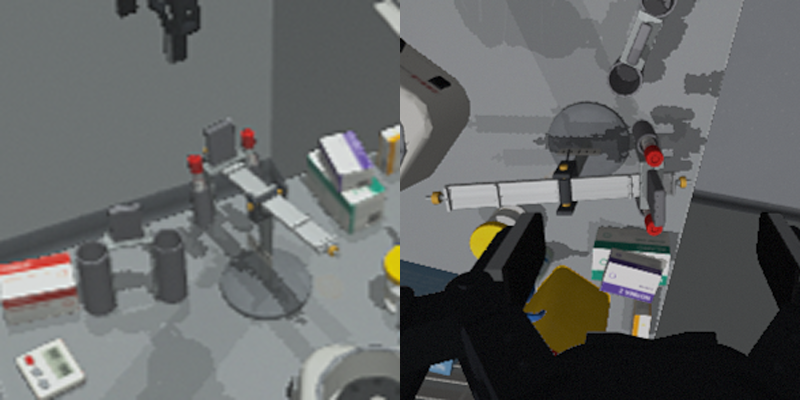

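The carrier hangs on the left and the bar is tipped as expected. On to the second carrier.

```bash
python3 - <<'E'
from h import *
go([420,70,320],88.5)
go([425,-232,300],88.5)
E
python3 -m inch '[[[-5,-4,1],[0,0,0.1],0],[[-10,-8,1.8],[0,0,0.2],0],[[-15,-10.7,1.8],[0,0,0.227],0],[[-20,-8,1.8],[0,0,0.227],0],[[-25,-6,1.8],[0,0,0.227],0],[[-30,-4.5,1.8],[0,0,0.227],0],[[-35,-2.5,2],[0,0,0.227],0],[[-40,-0.5,3],[0,0,0.227],0]]'
python3 - <<'E'
from h import *
go([425,-232,300],88.3)
E
```

```text
cur yaw 101.5 pos [495.  239.2 337.8] shift cm [-15.09 -10.72   1.78] turn [-0.001  0.     0.227]
cur yaw 101.5 pos [495.  239.2 337.8] shift cm [-44.78 -16.25   3.79] turn [-0.001  0.     0.227]
clock: 12.6
position: [571.1, -155.4, 308.2]
ee_rot: [0.716, 0.698, 0.0, 0.0]
contact_force: [0.3, 0.6, -0.1]
width: 85.3
cur yaw 88.5 pos [ 571.1 -155.4  308.2] shift cm [ -8.03 -14.41   0.81] turn [0.001 0.    0.004]
```

```bash
python3 -m inch '[[[-2,-5,0],[0,0,0],0],[[-4,-10,0],[0,0,0],0],[[-7,-14.4,0],[0,0,0],0],[[-8,-14.4,0.8],[0,0,0],0],[[-8,-14.4,0.8],[0,0,0],0],[[-8,-14.4,0.8],[0,0,0],0]]'
python3 - <<'E'
from h import *
np.set_printoptions(precision=1,suppress=True)
C=cam("wrist"); im=robot.grab_frame("wrist"); cv2.imwrite("pics/w7.png",im)
for r in robot.place_of("carrier_a_tab","wrist")[:3]: print(round(r["score"],2),np.array(r["pixel"]),atz(C,r["pixel"],102))
m=((im[...,2]>110)&(im[...,1]<70)&(im[...,0]<80)).astype(np.uint8)
k,l,st,ce=cv2.connectedComponentsWithStats(m)
for j in range(1,k):
    if st[j,4]>60: print(st[j,4],ce[j],atz(C,ce[j],92))
go([436,-232.5,88],88.3)
E
```

```text
clock: 13.35
position: [424.7, -228.9, 300.0]
ee_rot: [0.715, 0.699, 0.0, -0.0]
contact_force: [-0.4, 0.6, -0.0]
width: 85.4
0.81 [248.8 176.6] [ 434.4 -236.3  102. ]
88 [251.9 147.7] [ 398.9 -231.5   92. ]
93 [252.5 201.6] [ 472.5 -232.5   92. ]
cur yaw 88.7 pos [ 424.6 -228.9  300.1] shift cm [-0.3  1.1 21.2] turn [-0. -0.  0.]
```

```bash
python3 -m inch '[[[-0.3,1.1,5],[0,0,0],0],[[-0.3,1.1,10],[0,0,0],0],[[-0.3,1.1,15],[0,0,0],0],[[-0.3,1.1,19],[0,0,0],0],[[-0.3,1.1,21.3],[0,0,0],0],[[-0.3,1.1,21.3],[0,0,0],0],[[-0.3,1.1,21.3],[0,0,0],0]]' && python3 -m inch '[[[0,0,0],[0,0,0],1],[[0,0,0],[0,0,0],1],[[0,0,0],[0,0,0],1],[[0,0,0],[0,0,0],1],[[0,0,0],[0,0,0],1],[[0,0,0],[0,0,0],1],[[0,0,0],[0,0,0],1],[[0,0,0],[0,0,0],1]]' && python3 -m inch '[[[0,0,-1],[0,0,0],1],[[0,0,-5],[0,0,0],1],[[0,0,-10],[0,0,0],1],[[0,0,-15],[0,0,0],1],[[0,0,-20],[0,0,0],1],[[0,0,-25],[0,0,0],1],[[0,0,-26],[0,0,0],1],[[0,0,-26],[0,0,0],1]]'
python3 - <<'E'
from h import *
go([415,90,350],101.6)
E
```

```text
clock: 14.32
position: [435.5, -233.1, 88.0]
ee_rot: [0.716, 0.698, 0.0, 0.001]
contact_force: [0.3, 0.2, -0.3]
width: 85.6
clock: 15.32
position: [434.4, -233.3, 87.4]
ee_rot: [0.716, 0.698, 0.0, 0.0]
contact_force: [-1.5, 0.7, 5.6]
width: 9.4
clock: 16.32
position: [434.2, -233.0, 347.3]
ee_rot: [0.716, 0.698, 0.0, 0.0]
contact_force: [-0.3, -0.2, -2.5]
width: 9.7
cur yaw 88.5 pos [ 434.2 -233.   347.3] shift cm [32.24 -2.75 -0.27] turn [ 0.001  0.    -0.228]
```

```bash
python3 -m inch '[[[5,-2,0],[0,0,0],1],[[10,-2.7,0],[0,0,0],1],[[15,-2.7,0],[0,0,0],1],[[20,-2.7,0],[0,0,-0.1],1],[[25,-2.7,0],[0,0,-0.2],1],[[30,-2.7,0],[0,0,-0.228],1],[[32.2,-2.7,0],[0,0,-0.228],1],[[32.2,-2.7,0],[0,0,-0.228],1]]'
python3 - <<'E'
from h import *
go([606.5,88.5,345],101.6)
go([540,80,345],101.6)
E
```

```text
clock: 17.32
position: [414.3, 90.9, 345.1]
ee_rot: [0.631, 0.776, -0.001, -0.001]
contact_force: [0.3, -0.4, -1.5]
width: 9.2
cur yaw 101.8 pos [414.3  90.9 345.1] shift cm [-4.17 18.77 -0.07] turn [-0.004 -0.     0.004]
cur yaw 101.8 pos [414.3  90.9 345.1] shift cm [-3.64 12.09 -0.04] turn [-0.004 -0.     0.004]
```

```bash
python3 -m inch '[[[-1.5,4,0],[0,0,0],1],[[-2.7,8,0],[0,0,0],1],[[-2.7,12,0],[0,0,0],1],[[-2.7,12,0],[0,0,0],1],[[-2.7,12,0],[0,0,0],1],[[-2.7,12,0],[0,0,0],1]]'
python3 - <<'E'
from h import *
np.set_printoptions(precision=1,suppress=True)
C=cam("wrist"); im=robot.grab_frame("wrist"); cv2.imwrite("pics/w8.png",im)
for t,z in(("carrier_a_tab",172),("seat_left",140),("seat_right",166)):
    for r in robot.place_of(t,"wrist")[:3]: print(t,round(r["score"],2),np.array(r["pixel"]),atz(C,r["pixel"],z))
h=cv2.cvtColor(im,cv2.COLOR_BGR2HSV)
m=cv2.inRange(h,(10,130,100),(25,255,255))
k,l,st,ce=cv2.connectedComponentsWithStats(m)
for j in range(1,k):
    if 8<st[j,4]<120: print(st[j],ce[j],atz(C,ce[j],150),atz(C,ce[j],166))
go([606.5,88.5,345],101.6)
E
```

```text
clock: 18.08
position: [537.6, 86.4, 346.9]
ee_rot: [0.632, 0.775, -0.001, -0.0]
contact_force: [-0.4, 0.1, -1.6]
width: 9.6
carrier_a_tab 0.91 [252.7 266.9] [664.5 109.9 172. ]
seat_left 0.79 [369.7 214. ] [569.7 255.5 140. ]
seat_right 0.79 [249.5 223.4] [605.2  93.6 166. ]
[ 11 191   7   4  10] [ 14.2 192.6] [ 631.2 -215.4  150. ] [ 623.  -201.9  166. ]
[ 10 194  10   8  34] [ 13.7 197.8] [ 638.7 -216.5  150. ] [ 630.2 -203.   166. ]
[308 202   6   4  20] [310.3 203.2] [567.7 167.9 150. ] [562.5 163.3 166. ]
[388 211   6   5  18] [390.4 212.8] [559.3 276.8 150. ] [554.5 267.  166. ]
[219 221   5   8  31] [221.3 224.6] [622.1  57.6 150. ] [614.3  58.1 166. ]
[ 49 227  13  10 106] [ 55.  231.6] [ 678.3 -164.5  150. ] [ 667.9 -153.5  166. ]
[306 230   5   2   9] [307.8 230.6] [607.  175.2 150. ] [600.  170.2 166. ]
[213 249   8  10  22] [216.2 252.3] [665.9  57.5 150. ] [656.  58. 166.]
cur yaw 101.6 pos [538.2  87.  347.6] shift cm [-1.2  6.7  0.3] turn [ 0.  0. -0.]
```

View pics/w8.png

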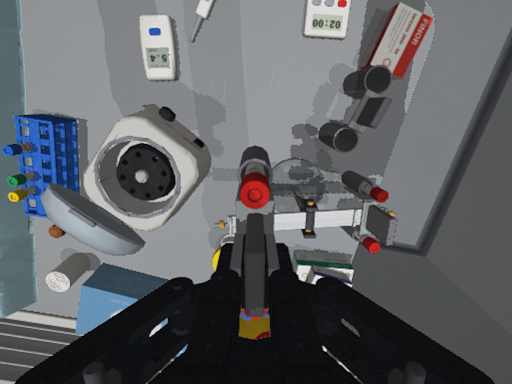

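```bash
python3 -m inch '[[[-0.6,4,0],[0,0,0],1],[[-1.1,6.7,0],[0,0,0],1],[[-1.1,6.7,0],[0,0,0],1],[[-1.1,6.7,0],[0,0,0],1],[[-1.1,6.7,5],[0,0,0],1],[[-1.1,6.7,10],[0,0,0],1],[[-1.1,6.7,12],[0,0,0],1],[[-1.1,6.7,12],[0,0,0],1]]'
python3 - <<'E'
from h import *
np.set_printoptions(precision=1,suppress=True)
go([606.5,89.5,200],101.6)
C=cam("wrist"); im=robot.grab_frame("wrist"); a=robot.grab_frame("scene")
a=cv2.resize(a[80:230,150:300],(400,400),interpolation=2);b=cv2.resize(im[90:384,110:404],(400,400),interpolation=2)
cv2.imwrite("pics/c9.png",np.hstack([a,b]))
print(proj(C,[606.5,89.5,166]),proj(C,[606.5+4.5,89.5-22,169]),proj(C,[606.5-4.5,89.5+22,163]))
E
```

```text
clock: 19.27
position: [604.4, 89.6, 225.7]
ee_rot: [0.632, 0.775, -0.001, -0.001]
contact_force: [-0.1, -0.9, -0.2]
width: 9.4
cur yaw 101.6 pos [604.4  89.6 225.7] shift cm [-0.1  0.2  2.6] turn [-0. -0.  0.]
[254.1 212.7] [225.6 214.1] [281.9 211.3]
```

View pics/c9.png

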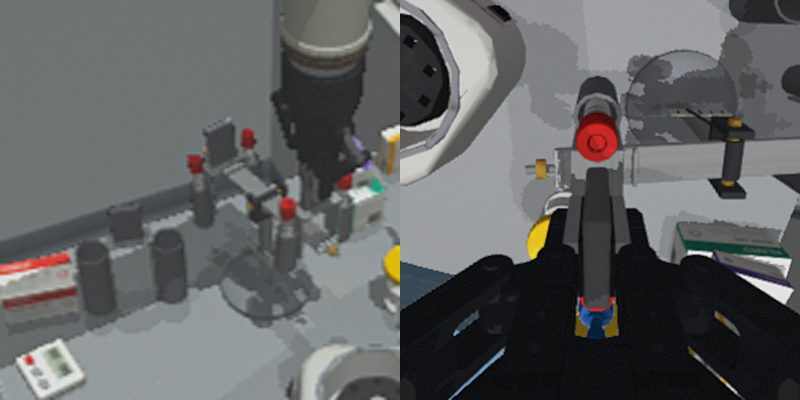

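The ridges show at about 563 and 629 in the crop, where predicted, and the carrier already straddles the bar. I lower gently.

```bash
python3 -m inch '[[[-0.1,0.1,1.5],[0,0,0],1],[[-0.1,0.1,3],[0,0,0],1],[[-0.1,0.1,3.8],[0,0,0],1],[[-0.1,0.1,3.8],[0,0,0],1],[[-0.1,0.1,3.8],[0,0,0],1]]'; python3 -m inch '[[[0,0,0.5],[0,0,0],1],[[0,0,1],[0,0,0],1],[[0,0,1.5],[0,0,0],1],[[0,0,1.8],[0,0,0],1],[[0,0,1.8],[0,0,0],1],[[0,0,1.8],[0,0,0],1]]'
python3 - <<'E'
from h import *
C=cam("wrist"); im=robot.grab_frame("wrist"); a=robot.grab_frame("scene")
a=cv2.resize(a[80:230,150:300],(400,400),interpolation=2);b=cv2.resize(im[90:384,110:404],(400,400),interpolation=2)
cv2.imwrite("pics/c10.png",np.hstack([a,b]))
E
```

```text
clock: 20.0
position: [607.9, 89.1, 189.4]
ee_rot: [0.632, 0.775, 0.0, 0.0]
contact_force: [0.8, -0.9, -1.5]
width: 8.9
clock: 20.75
position: [607.3, 89.1, 171.0]
ee_rot: [0.632, 0.775, -0.0, -0.0]
contact_force: [-0.1, 0.0, 0.1]
width: 9.4
```

View pics/c10.png

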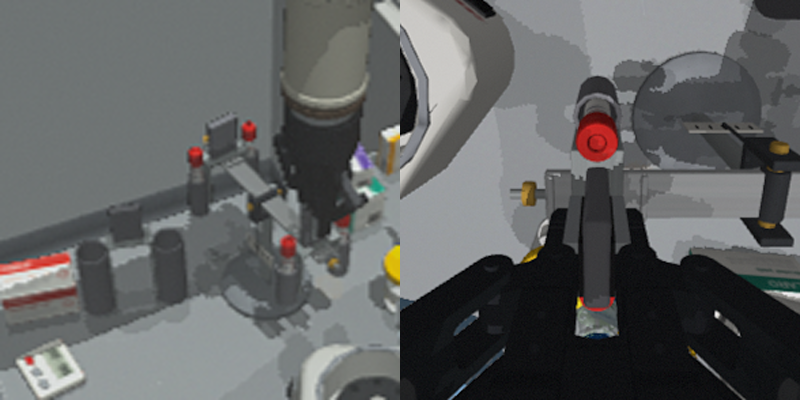

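The carrier is seated between its ridges (553 and 633) and the bar is near level. I release, rise and back off towards the robot.

```bash
python3 -m inch '[[[0,0,0],[0,0,0],0.85],[[0,0,0],[0,0,0],0.7],[[0,0,0],[0,0,0],0.55],[[0,0,0],[0,0,0],0.5],[[0,0,0],[0,0,0],0.5],[[0,0,0],[0,0,0],0.5],[[0,0,0],[0,0,0],0.5],[[0,0,0],[0,0,0],0.5]]'; python3 -m inch '[[[0,0,-1.5],[0,0,0],0.5],[[0,0,-4],[0,0,0],0.5],[[0,0,-8],[0,0,0],0.5],[[0,0,-13],[0,0,0],0.5],[[0,0,-18],[0,0,0],0.5],[[2,-6,-18],[0,0,0],0.5],[[4,-10,-18],[0,0,0],0.5],[[4,-14,-18],[0,0,0],0.5]]'; python3 -m inch '[[[0,0,0],[0,0,0],0.5],[[0,0,0],[0,0,0],0.5],[[0,0,0],[0,0,0],0.5],[[0,0,0],[0,0,0],0.5],[[0,0,0],[0,0,0],0.5],[[0,0,0],[0,0,0],0.5],[[0,0,0],[0,0,0],0.5],[[0,0,0],[0,0,0],0.5]]'
python3 - <<'E'
from h import *
np.set_printoptions(precision=1,suppress=True)
C=cam("wrist"); im=robot.grab_frame("wrist")
for r in robot.place_of("carrier_a_tab","wrist")[:4]: print(round(r["score"],2),np.array(r["pixel"]),atz(C,r["pixel"],185))
a=robot.grab_frame("scene"); C=cam("scene")
for r in robot.place_of("carrier_a_tab","scene")[:4]: print("scene",round(r["score"],2),np.array(r["pixel"]),atz(C,r["pixel"],185))
a=cv2.resize(a[80:230,150:300],(400,400),interpolation=2);b=cv2.resize(im[60:354,130:424],(400,400),interpolation=2)
cv2.imwrite("pics/c11.png",np.hstack([a,b]))
E
```

```text
clock: 21.85
position: [607.7, 89.0, 171.2]
ee_rot: [0.632, 0.775, 0.0, -0.0]
contact_force: [0.6, -1.0, 0.9]
width: 42.5
clock: 22.85
position: [460.8, 101.7, 352.6]
ee_rot: [0.631, 0.776, 0.001, 0.0]
contact_force: [0.4, -0.8, 0.1]
width: 42.4
clock: 23.85
position: [462.5, 100.1, 351.2]
ee_rot: [0.632, 0.775, 0.0, -0.0]
contact_force: [-0.4, 0.1, 0.5]
width: 42.7
0.85 [223.7 279.1] [610.1  88.6 185. ]
scene 0.57 [267.4 164.4] [603.   84.7 185. ]
```

The viewer is used up, so I check numerically by triangulating the caps and bar tips.

Run:
```python
from h import *
np.set_printoptions(precision=1,suppress=True)
im={n:robot.grab_frame(n) for n in("scene","top","wrist")}; C={n:cam(n) for n in im}
def blobs(n,f):
    k,l,st,ce=cv2.connectedComponentsWithStats(f(im[n])); return [(ce[j],st[j,4]) for j in range(1,k) if st[j,4]>=6]
red=lambda i:((i[...,2]>110)&(i[...,1]<70)&(i[...,0]<80)).astype(np.uint8)
orange=lambda i:cv2.inRange(cv2.cvtColor(i,cv2.COLOR_BGR2HSV),(10,130,90),(25,255,255))
B=np.array([589.5,172]);u=np.array([-.203,.979]);v=np.array([.979,.203])
for lab,f,exp in[("cap",red,[(s,np.r_[B+s*85*u+t*36*v,175]) for s in(1,-1) for t in(1,-1)]),("tip",orange,[(s,np.r_[B+s*119*u,150]) for s in(1,-1)])]:
    for s,X in exp:
        rs=[];nm=[]
        for n in im:
            p=proj(C[n],X); bl=blobs(n,f)
            if not bl: continue
            q,a=min(bl,key=lambda b:np.linalg.norm(b[0]-p))
            if np.linalg.norm(q-p)<14: rs.append(ray(C[n],q));nm.append((n,np.round(q-p,1),a))
        print(lab,"L" if s>0 else "R",X,tri(rs) if len(rs)>1 else None,nm)
```

```text
cap L [607.5 262.5 175. ] [606.7 260.7 175.9] [('scene', array([0.2, 0.2]), np.int32(21)), ('top', array([0.6, 0.5]), np.int32(27))]
cap L [537.  247.9 175. ] [537.  248.9 172.9] [('scene', array([-0.4,  0.6]), np.int32(20)), ('wrist', array([0.3, 0.2]), np.int32(109))]
cap R [642.   96.1 175. ] [642.8  96.7 174.9] [('scene', array([0.5, 0.4]), np.int32(26)), ('top', array([0.4, 0.7]), np.int32(31)), ('wrist', array([2.1, 2.8]), np.int32(39))]
cap R [571.5  81.5 175. ] [571.3  80.5 174.9] [('scene', array([0.4, 0.6]), np.int32(24)), ('top', array([0.4, 0.9]), np.int32(39)), ('wrist', array([-0.4,  1.1]), np.int32(105))]
tip L [565.3 288.5 150. ] None [('wrist', array([-0. ,  1.4]), np.int32(33))]
tip R [613.7  55.5 150. ] None [('scene', array([-0.9, -0.5]), np.int32(8))]
```

The caps on both sides are at z ≈ 175 mm, as expected for a level bar, and both carrier midpoints are within about 2 mm of the seats. Handing in.

```bash
python3 -c "
from plant import robot
print(robot.sense()['qvel'].round(3)); print(robot.hand_in())"
```

```text
[-0.003 -0.001 -0.    -0.001 -0.    -0.002 -0.001]
the job is handed in; nothing more can be done
None
```

Both small tube carriers are hanging on the balance bar, one over each seat. I handed the job in at about 24 s of the 72 s allowed. The bigger carrier was not touched.

**Last checks**
- **Bar level:** the caps measured z ≈ 174.4 mm on the left and 174.9 mm on the right, so the bar is level.
- **Position:** each carrier's midpoint is within about 2 mm of my estimate of its seat.
- **Upright and free:** each carrier's two caps are level within about 3 mm, so neither leans sideways. Tilt along the bar was not measured separately. The gripper had backed off about 200 mm and was touching nothing.

**What did not go to plan**
- **No final picture:** the 12-picture limit was reached, so the final state was checked by numbers only.
- **Weaker readings:** in the last check, the bar tips each showed in only one camera and could not be triangulated. The network found only the right carrier's tab.
- **Path slip:** on the way to the second carrier the open gripper passed over the centrifuge at about 308 mm, empty. I saw no contact or force.

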